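# Prove and release a spring-latched tow coupler

### The job

Check the small tow coupler on its blue test stand: first tug the tongue up by the red latch handle, without pulling the latch, so that you feel the lock stop it. Then pull the red handle sideways, away from the coupler, against its spring all the way to its stop, lift the tongue off the ball and finish while still holding it still, with the coupler at least 7 cm above where it sat. Leave the other things on the bench where they are.

Things in the scene. Friction and masses are not known exactly. Their poses are not given: they have to be found in the camera images.
- stand: blue steel test stand, fixed to the bench, plate 120 x 330 x 12 mm. Origin: centre of the plate's underside. A steel ball stud (ball 40 mm across, centre 45 mm above the bench) stands at y = -120 mm of its frame, a hinge bracket (up to 78 mm high) at y = +120 mm. The grey tongue joins them, along y. The latch sits on its -x side
- tongue_hinge (a point): point on the tongue's hinge axis (62 mm above the bench), in the middle of the hinge bracket; the axis runs along the stand's x
- tongue (a joint): hinge of the tongue, rad: 0 = seated on the ball, grows as its coupler end (240 mm from the hinge) is raised, ends at 0.6. It falls back by its weight: about 3 to 5 N at the handle carries it. While latched it rises only about 0.017 rad (4 mm) and stops dead (a steady tug of 12 to 15 N proves the lock; ease it before pulling the latch, which drags under load); raised free it meets nothing up to 0.6
- coupler (a point): centre of the coupler's socket on the end of the tongue, at the ball's centre when seated (45 mm above the bench). The dark steel coupler housing round it is 66 x 70 mm and its top is 76 mm above the bench when seated
- latch (a joint): spring latch in the coupler, m: 0 = locked (sprung home), grows as its handle is pulled away from the coupler along the stand's -x; stop at 0.016. The bolt frees the ball beyond about 0.009. The spring pulls back with 5 N at 0 and 11 N at the stop, and returns the latch if let go. It slides in the tongue and rises with it
- latch_handle (a point): centre of the red upright latch handle, a rounded bar 16 mm (stand's x) x 22 mm (stand's y) x 66 mm high, from 80 to 146 mm above the bench when seated; its inner face is 44 mm from the ball's axis, and nothing stands beside it above the coupler's top at 76 mm. The axes of this point are the stand's when seated and tilt with the tongue. Gripped across its 16 mm it is pulled sideways and lifts the tongue
- oil_bottle: bystander: small upright oil bottle with red spout, 48 x 46 x 145 mm; origin under its centre
- grease_tin: bystander: green grease tin with pale lid, 62 mm across, 42 mm high; origin under its centre
- label_roll: bystander: white label roll, 76 mm across, 46 mm high; origin under its centre
- pager_box: bystander: small grey box with buttons, 62 x 42 x 20 mm; origin under its centre

How it is judged:
By the outcome, as a careful person would: the job done as asked, in the order asked, and still so for the second after the job is handed in, while the arm keeps its last pose, push and grip.
It also fails if it takes over 42 s, if anything falls off the work surface, if the arm or the gripper's body presses on something with over 40 N, if the wrist force passes 120 N, or if a joint passes its speed limit or range.

### The arm

A 7-joint arm with a two-finger parallel gripper is mounted at the origin on a cart in front of the work surface, level with it; the furniture and walls round the work are solid. World frame = base frame: x ahead of the robot, y to its left, z up, the work surface at z = 0. Lengths are in m, angles in rad, forces in N, time in s.
With the tool pointing down it reaches from about 0.425 to 0.925 m from the base axis. Payload 6.8 kg.
Tool frame: the origin (TCP) lies between the finger pads; the fingertips stand 22 mm ahead of it and the grasp point (between the pads) lies 3 mm ahead of it (ctrl.nose_length is the x of the fingertips in the tool frame, in m); x points along the fingers, y is the direction in which the jaws open and shut, and the axes are right-handed (so a half turn about x gives the same grasp; the last joint's range is limited). The gripper opens to 88 mm and grips with 3 to 60 N. Pads are 20 mm wide; open, the fingers measure 115 mm over their backs; the gripper's body (75 mm by 178 mm) begins 61 mm behind the grasp point.
Start: joints at [-1.416, 0.477, 0.022, 1.555, -0.011, 1.109, -0.083], TCP at [0.175, 0.652, 0.218] pointing down, gripper open.
Joint ranges: [-2.96, 2.96], [-0.34, 2.1], [-1.41, 1.46], [0.24, 2.44], [-1.37, 4.51], [0.17, 1.92], [-2.96, 2.96]. Speed limits (rad/s): [2.39, 2.39, 3.14, 3.14, 3.14, 3.14, 3.14].

### API

Orientations are given as a rotation vector (axis times angle).
In Python, from workcell import ctrl, snapshot, camera_model gives the robot as it stands.
- The arm moves only by the tool carry_out, never from a script. Its argument "plan" is a list of rows, each a list of 3 entries, a list of its own where there are three numbers: the shift along the world's x, y, z in m, then the turn, a rotation vector about the world's x, y, z in degrees, then the finger opening in m, from 0 to 0.0878. A call has 1 to 10 rows; each row is the pose to reach, as a shift and turn from the pose commanded when the call began; what a row does not reach only later rows make up. A row lasts 1/12 s, in which the tool goes at most 41.7 mm and 7.16 degrees, less where a joint would pass 70% of its speed; a pose out of reach is approached as far as the arm can. A call with a gripper value outside its range is refused whole. The fingers move at their own pace and stop on an object; "grip_force" is the grip in N (left out, the last holds). Time passes only in rows, so rows that repeat a pose let the fingers close. It gives the time, the measured TCP pose, the force and the opening at its end, in the units of the state.
- ctrl.observe(): the state, without advancing time (a new reading comes with each control period).
- snapshot(name): name is "scene" or "top" or "wrist"; returns the picture (480x640x3 uint8, blue, green, red); there is no depth.
- camera_model(name): a dict with "fx", "fy", "cx", "cy" (pixels), "R" (3x3) and "t" (3): a world point X has camera coordinates R X + t. Camera axes: x right, y down, z forward; pixel columns grow to the right and rows downward; lengths in m; the calibration is good to about 2 mm. A picture is of the moment at which its call begins: read the wrist's pose just before it. camera_model takes no time and is no camera call; for the wrist camera it gives the pose at the moment of the call.
- ctrl.finish_job(): hands the job in, once; it reports no verdict.
The state is a dict: "time_s": time; "q": joint angles; "qd": joint speeds; "effort": joint torques, N m; "position": TCP position; "tcp_rot": TCP orientation; "contact_force": force on the tool from outside, world axes, zero at the start; "moment": the same for the moment, N m; "width": finger opening in m.
Only numpy, scipy, OpenCV 4.12 (cv2) and the standard library are available. Lean on these libraries where they do the work, as an engineer would, in place of code of your own. Each camera call takes 0.05 s, during which the arm holds its last target. There are 200 camera calls.

## Working session

There is one attempt and no reset: what is moved stays moved. The work goes in short steps, Python scripts to look and compute and a tool call to move; the robot and the scene stay as the last step left them, time stands still between calls to the robot, and variables do not carry over. Pictures are saved under pics/ and viewed, about 8 in all and at most 12, crops included, and the job is handed in when it is done.

Besides the shell and the picture viewer there is one more tool, called after "Call:" as name(argument=value, ...) on one line, values as JSON. carry_out: Moves the arm, as the interface text tells. Its arguments: {"type":"object","properties":{"plan":{"type":"array"},"grip_force":{"type":"number"}},"required":["plan"]}

```bash
mkdir -p pics; python3 - <<'E'
from workcell import ctrl,snapshot,camera_model
import cv2,numpy as np
s=ctrl.observe();print(s)
for n in("scene","top"):
    im=snapshot(n);cv2.imwrite(f"pics/{n}0.png",im)
    m=camera_model(n);print(n,{k:np.round(v,4).tolist() for k,v in m.items()})
E
```

```text
{'time_s': 0.0, 'q': array([-1.41612382,  0.47780589,  0.02234799,  1.55641607, -0.01151628,
        1.10927635, -0.08309083]), 'qd': array([-2.32331699e-03, -1.74527422e-03,  1.20656731e-03, -1.37503657e-03,
        1.09771687e-03, -2.42395922e-03, -6.03703351e-05]), 'effort': array([-3.69842692e-04, -5.82856715e+01,  1.53443478e+00, -2.72609693e+01,
       -5.42855775e-02,  1.71230442e-02,  1.68299584e-04]), 'position': array([0.17519799, 0.65125584, 0.21709294]), 'tcp_rot': array([ 0.20486737,  1.56104906, -0.20766052]), 'contact_force': array([-0.04355653, -0.35075102, -0.01727192]), 'moment': array([ 0.02142954,  0.02537842, -0.02493411]), 'width': 0.08791300928108009}
scene {'fx': 517.6398, 'fy': 517.6398, 'cx': 313.2369, 'cy': 237.2706, 'R': [[0.8522, -0.5232, -0.0032], [-0.4358, -0.7063, -0.5578], [0.2896, 0.4768, -0.83]], 't': [-0.4891, 0.2749, 1.4277]}
top {'fx': 488.3794, 'fy': 488.3794, 'cx': 315.0416, 'cy': 241.9719, 'R': [[-0.0271, -0.9996, 0.0002], [-0.9824, 0.0266, -0.185], [0.1849, -0.0052, -0.9827]], 't': [-0.0146, 0.5503, 1.3598]}
```

View pics/scene0.png

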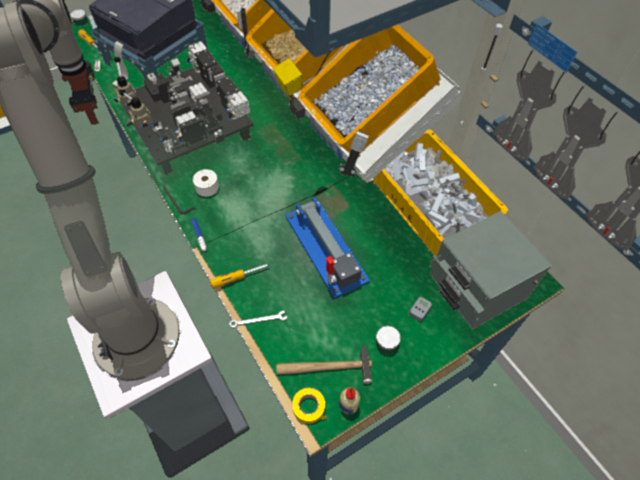

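View pics/top0.png

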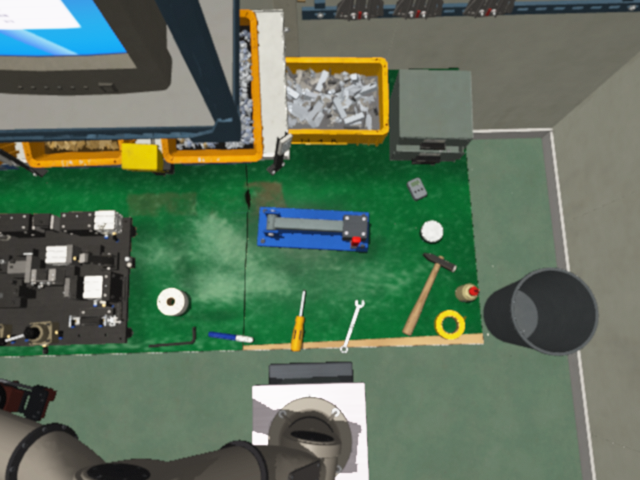

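The top view shows the blue stand around (313,230) with the red handle at (357,240). In the scene view the handle is at (331,266). Next I'll measure the plate and handle.

```bash
cat > h.py <<'E'
import cv2,numpy as np
from workcell import ctrl,snapshot,camera_model
def ray(m,u,v):
    R,t=np.array(m["R"]),np.array(m["t"])
    d=R.T@np.array([(u-m["cx"])/m["fx"],(v-m["cy"])/m["fy"],1]); return -R.T@t,d/np.linalg.norm(d)
def onz(m,u,v,z):
    o,d=ray(m,u,v); return o+d*(z-o[2])/d[2]
def tri(a,b):
    A=np.zeros((3,3));B=np.zeros(3)
    for o,d in(a,b):
        P=np.eye(3)-np.outer(d,d);A+=P;B+=P@o
    return np.linalg.solve(A,B)
def blobs(im,lo,hi,box=None,amin=20):
    k=cv2.inRange(cv2.cvtColor(im,cv2.COLOR_BGR2HSV),lo,hi)
    if box:
        z=np.zeros_like(k);x0,y0,x1,y1=box;z[y0:y1,x0:x1]=k[y0:y1,x0:x1];k=z
    n,l,s,c=cv2.connectedComponentsWithStats(k)
    return k,[(s[i].tolist(),c[i].round(1).tolist()) for i in range(1,n) if s[i][4]>=amin]
E
python3 - <<'E'
from h import *
C={n:(cv2.imread(f"pics/{n}0.png"),camera_model(n)) for n in("scene","top")}
boxes={"scene":(280,190,375,300),"top":(250,200,378,256)}
r=[]
for n,(im,m) in C.items():
    k1,b1=blobs(im,(0,150,90),(8,255,255),boxes[n],8);print(n,"red",b1)
    k,b=blobs(im,(105,150,60),(125,255,255),boxes[n],8)
    p=cv2.findNonZero(k);rc=cv2.minAreaRect(p);bp=cv2.boxPoints(rc)
    print("plate",[onz(m,*q,.012).round(4).tolist() for q in bp],"centre",onz(m,*rc[0],.012).round(4))
    r.append(ray(m,*max(b1,key=lambda x:x[0][4])[1]))
print("handle",tri(*r).round(4))
E
```

```text
scene red [([328, 257, 6, 17, 85], [330.3, 265.2])]
plate [[0.5524, 0.1523, 0.012], [0.686, 0.166, 0.012], [0.644, -0.1973, 0.012], [0.5257, -0.2008, 0.012]] centre [ 0.6002 -0.0302  0.012 ]
top red [([351, 237, 10, 9, 55], [355.1, 239.8])]
plate [[0.5505, 0.144, 0.012], [0.6713, 0.1372, 0.012], [0.6444, -0.194, 0.012], [0.5242, -0.1821, 0.012]] centre [ 0.5971 -0.0239  0.012 ]
handle [ 0.5427 -0.1405  0.1082]
```

```bash
python3 - <<'E'
from h import *
from scipy.spatial.transform import Rotation as R
s=ctrl.observe();T=R.from_rotvec(s["tcp_rot"]);print(T.as_matrix().round(3))
a=np.radians(-4.62);sx=np.array([np.cos(a),np.sin(a),0])
for g in(1,-1):
    y=g*sx;x=np.array([0,0,-1.]);G=R.from_matrix(np.c_[x,y,np.cross(x,y)])
    print(g,np.degrees((G*T.inv()).as_rotvec()).round(1))
print(np.array([.539,-.140,.25])-s["position"])
m=camera_model("top"),camera_model("scene")
print(tri(ray(m[0],107,222),ray(m[1],237,100)))
E
```

```text
[[-0.     0.26   0.966]
 [-0.002  0.966 -0.26 ]
 [-1.    -0.002  0.   ]]
1 [  0.1  -0.1 -79.6]
-1 [1.000e-01 1.000e-01 1.004e+02]
[ 0.36377645 -0.79128409  0.03279871]
[0.59738776 0.52072105 0.17525933]
```

Call:
carry_out(plan=[[[0.02,-0.02,0.03],[0,0,-4],0.0878],[[0.05,-0.04,0.06],[0,0,-8],0.0878],[[0.08,-0.06,0.08],[0,0,-12],0.0878],[[0.11,-0.08,0.1],[0,0,-16],0.0878],[[0.14,-0.105,0.1],[0,0,-20],0.0878],[[0.17,-0.13,0.1],[0,0,-25],0.0878],[[0.2,-0.155,0.1],[0,0,-30],0.0878],[[0.23,-0.18,0.1],[0,0,-35],0.0878],[[0.26,-0.21,0.1],[0,0,-40],0.0878],[[0.28,-0.24,0.1],[0,0,-45],0.0878]])

```text
time_s: 0.93
position: [0.4575, 0.4097, 0.3176]
tcp_rot: [0.82, 1.41, -0.821]
contact_force: [0.1, 0.3, 0.6]
width: 0.0881
```

Call:
carry_out(plan=[[[0.01,-0.038,0.0],[0,0,-3],0.0878],[[0.02,-0.076,0.0],[0,0,-6],0.0878],[[0.03,-0.114,0.0],[0,0,-10],0.0878],[[0.04,-0.152,0],[0,0,-14],0.0878],[[0.05,-0.19,0],[0,0,-18],0.0878],[[0.06,-0.228,0],[0,0,-22],0.0878],[[0.07,-0.266,-0.01],[0,0,-26],0.0878],[[0.08,-0.304,-0.02],[0,0,-30],0.0878],[[0.08,-0.342,-0.03],[0,0,-34.6],0.0878],[[0.08,-0.38,-0.04],[0,0,-34.6],0.0878]])

```text
time_s: 1.77
position: [0.5352, 0.0299, 0.2774]
tcp_rot: [1.272, 1.167, -1.272]
contact_force: [-0.2, 0.1, -0.0]
width: 0.0877
```

Call:
carry_out(plan=[[[0,-0.035,-0.01],[0,0,0],0.07],[[0,-0.07,-0.02],[0,0,0],0.06],[[0,-0.105,-0.03],[0,0,0],0.06],[[0,-0.14,-0.04],[0,0,0],0.06],[[0,-0.16,-0.04],[0,0,0],0.06],[[0,-0.17,-0.04],[0,0,0],0.06],[[0,-0.17,-0.04],[0,0,0],0.06]])

```text
time_s: 2.35
position: [0.5348, -0.1406, 0.238]
tcp_rot: [1.271, 1.167, -1.272]
contact_force: [0.1, 0.0, 0.4]
width: 0.06
```

```bash
python3 - <<'E'
from h import *
s=ctrl.observe();print(s["time_s"],s["position"],s["tcp_rot"],s["width"],s["contact_force"])
m=camera_model("wrist");im=snapshot("wrist");cv2.imwrite("pics/w1.png",im)
np.savez("w1.npz",**m);print({k:np.round(v,3).tolist() for k,v in m.items()})
k,b=blobs(im,(0,150,60),(8,255,255),None,50);print(b)
for z in(.146,.113,.080):print(z,[onz(m,*c[1],z).round(4) for c in b])
E
```

```text
2.35 [ 0.53483487 -0.14056961  0.23801903] [ 1.27092842  1.16716551 -1.27240082] 0.05996753880237569 [0.10218773 0.02153954 0.38260256]
{'fx': 375.896, 'fy': 375.896, 'cx': 320.392, 'cy': 243.54, 'R': [[0.996, -0.086, 0.0], [-0.083, -0.964, 0.252], [-0.021, -0.251, -0.968]], 't': [-0.545, -0.126, 0.385]}
[([314, 216, 21, 44, 844], [323.8, 238.3])]
0.146 [array([ 0.5375, -0.1353,  0.146 ])]
0.113 [array([ 0.5371, -0.1434,  0.113 ])]
0.08 [array([ 0.5367, -0.1515,  0.08  ])]
```

View pics/w1.png

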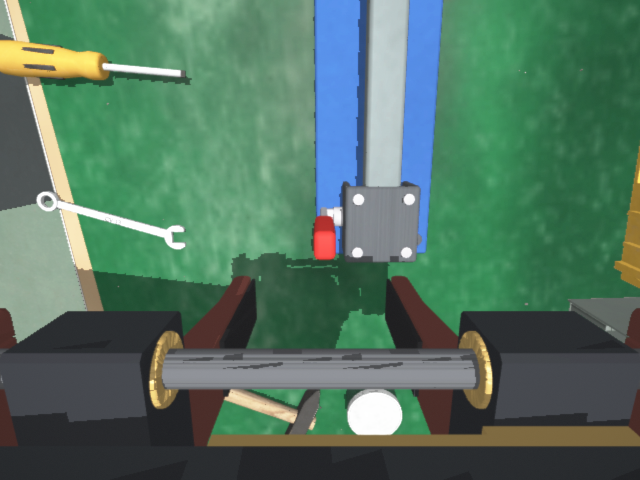

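The wrist view shows the red handle at (324,238), with the coupler to its right. The jaws are square to the stand, so I'll lower and grip.

Call:
carry_out(plan=[[[0.001,0,-0.03],[0,0,0],0.055],[[0.0025,-0.0005,-0.06],[0,0,0],0.055],[[0.0025,-0.0005,-0.085],[0,0,0],0.055],[[0.0025,-0.0005,-0.105],[0,0,0],0.055],[[0.0025,-0.0005,-0.118],[0,0,0],0.055],[[0.0025,-0.0005,-0.125],[0,0,0],0.055],[[0.0025,-0.0005,-0.125],[0,0,0],0.055]])

```text
time_s: 2.98
position: [0.5375, -0.1363, 0.1118]
tcp_rot: [1.266, 1.174, -1.268]
contact_force: [-0.3, 0.2, 0.2]
width: 0.055
```

```bash
python3 - <<'E'
from h import *
s=ctrl.observe();print(s["time_s"],s["position"],s["width"],s["contact_force"])
im=snapshot("wrist");cv2.imwrite("pics/w2.png",im)
E
```

```text
2.9833 [ 0.53749062 -0.13627892  0.11182211] 0.055013858463529575 [-0.30393978  0.15942028  0.18222539]
```

View pics/w2.png

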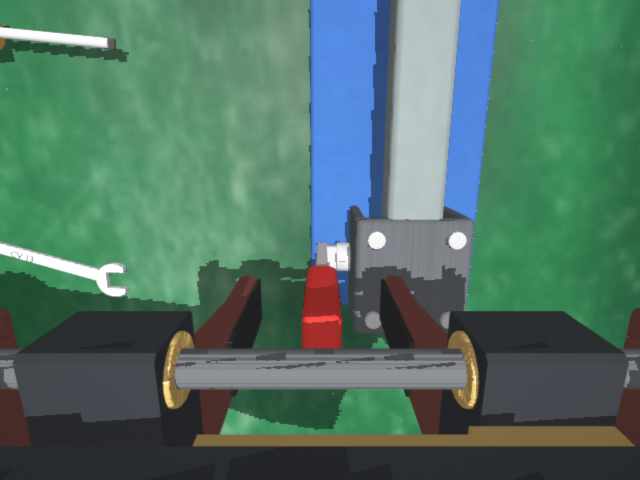

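The fingers straddle the red handle, which sits at columns 303–342 with the finger midpoint near 321, so it is well centred. Measured y is about 4 mm off; I'll settle that while closing.

Call:
carry_out(plan=[[[0,-0.002,0],[0,0,0],0.04],[[0,-0.003,0],[0,0,0],0.03],[[0,-0.003,0],[0,0,0],0.024],[[0,-0.003,0],[0,0,0],0.022]], grip_force=45)

```text
time_s: 3.37
position: [0.5383, -0.1418, 0.1138]
tcp_rot: [1.27, 1.169, -1.268]
contact_force: [-0.7, 0.4, -0.5]
width: 0.0319
```

Call:
carry_out(plan=[[[0,0,0],[0,0,0],0.018],[[0,0,0],[0,0,0],0.014],[[0,0,0],[0,0,0],0.01],[[0,0,0],[0,0,0],0.01],[[0,0,0],[0,0,0],0.01]], grip_force=45)

```text
time_s: 3.78
position: [0.5377, -0.1416, 0.1132]
tcp_rot: [1.269, 1.17, -1.269]
contact_force: [-2.5, -0.1, 3.3]
width: 0.0157
```

Gripped. Now the tug, in small steps.

Call:
carry_out(plan=[[[0,0,0.001],[0,0,0],0.01],[[0,0,0.002],[0,0,0],0.01],[[0,0,0.003],[0,0,0],0.01],[[0,0,0.003],[0,0,0],0.01],[[0,0,0.003],[0,0,0],0.01]])

```text
time_s: 4.2
position: [0.5377, -0.1412, 0.1156]
tcp_rot: [1.268, 1.171, -1.269]
contact_force: [1.1, 2.7, -6.2]
width: 0.0158
```

Call:
carry_out(plan=[[[0,0,0.001],[0,0,0],0.01],[[0,0,0.002],[0,0,0],0.01],[[0,0,0.002],[0,0,0],0.01],[[0,0,0.002],[0,0,0],0.01]])

```text
time_s: 4.53
position: [0.5377, -0.1408, 0.1175]
tcp_rot: [1.268, 1.171, -1.268]
contact_force: [3.9, 3.5, -14.3]
width: 0.0157
```

14.3 N after about 4 mm of rise means the lock is holding. I'll hold it steady for a moment.

Call:
carry_out(plan=[[[0,0,0],[0,0,0],0.01],[[0,0,0],[0,0,0],0.01],[[0,0,0],[0,0,0],0.01],[[0,0,0],[0,0,0],0.01],[[0,0,0],[0,0,0],0.01],[[0,0,0],[0,0,0],0.01]])

```text
time_s: 5.03
position: [0.5378, -0.1408, 0.1174]
tcp_rot: [1.268, 1.171, -1.268]
contact_force: [3.7, 3.9, -13.2]
width: 0.016
```

The 13 N tug held without moving. Easing off.

Call:
carry_out(plan=[[[0,0,-0.001],[0,0,0],0.01],[[0,0,-0.002],[0,0,0],0.01],[[0,0,-0.003],[0,0,0],0.01],[[0,0,-0.0035],[0,0,0],0.01],[[0,0,-0.0035],[0,0,0],0.01]])

```text
time_s: 5.45
position: [0.5377, -0.1414, 0.1147]
tcp_rot: [1.27, 1.17, -1.269]
contact_force: [-0.3, 4.0, -3.6]
width: 0.016
```

Call:
carry_out(plan=[[[-0.002,0.0002,0],[0,0,0],0.01],[[-0.004,0.0003,0],[0,0,0],0.01],[[-0.006,0.0005,0],[0,0,0],0.01],[[-0.008,0.0006,0],[0,0,0],0.01],[[-0.01,0.0008,0],[0,0,0],0.01],[[-0.012,0.001,0],[0,0,0],0.01],[[-0.014,0.0011,0],[0,0,0],0.01],[[-0.014,0.0011,0],[0,0,0],0.01]])

```text
time_s: 6.12
position: [0.5272, -0.1403, 0.1159]
tcp_rot: [1.271, 1.165, -1.263]
contact_force: [9.8, 5.3, -5.1]
width: 0.0162
```

Call:
carry_out(plan=[[[-0.002,0.0002,0],[0,0,0],0.01],[[-0.004,0.0003,0],[0,0,0],0.01],[[-0.006,0.0005,0],[0,0,0],0.01],[[-0.007,0.0006,0],[0,0,0],0.01],[[-0.007,0.0006,0],[0,0,0],0.01]])

```text
time_s: 6.53
position: [0.5216, -0.1397, 0.1163]
tcp_rot: [1.271, 1.163, -1.261]
contact_force: [12.2, 5.1, -6.2]
width: 0.0159
```

Call:
carry_out(plan=[[[-0.002,0.0002,0],[0,0,0],0.01],[[-0.003,0.0002,0],[0,0,0],0.01],[[-0.003,0.0002,0],[0,0,0],0.01],[[-0.003,0.0002,0],[0,0,0],0.01]])

```text
time_s: 6.87
position: [0.5214, -0.1395, 0.1171]
tcp_rot: [1.273, 1.159, -1.257]
contact_force: [16.9, 5.8, -6.9]
width: 0.0158
```

No more travel while the force rose to 17 N at 16.3 mm, so the latch is at its stop. Now the lift along the arc.

Call:
carry_out(plan=[[[0.0001,0.0011,0.0048],[-1.14,0.09,0],0.01],[[0.0002,0.0023,0.0096],[-2.28,0.18,0],0.01],[[0.0003,0.0036,0.0143],[-3.43,0.28,0],0.01],[[0.0004,0.0049,0.019],[-4.57,0.37,0],0.01],[[0.0005,0.0064,0.0237],[-5.71,0.46,0],0.01],[[0.0006,0.0079,0.0284],[-6.85,0.55,0],0.01],[[0.0008,0.0096,0.033],[-8.0,0.65,0],0.01],[[0.0009,0.0114,0.0376],[-9.14,0.74,0],0.01],[[0.0011,0.0132,0.0421],[-10.28,0.83,0],0.01],[[0.0011,0.0132,0.0421],[-10.28,0.83,0],0.01]])

```text
time_s: 7.7
position: [0.5226, -0.1255, 0.1597]
tcp_rot: [1.132, 1.031, -1.34]
contact_force: [17.0, 3.8, -8.1]
width: 0.0159
```

Call:
carry_out(plan=[[[0.0002,0.0029,0.0068],[-1.71,0.14,0],0.01],[[0.0005,0.006,0.0135],[-3.43,0.28,0],0.01],[[0.0008,0.0094,0.02],[-5.14,0.42,0],0.01],[[0.001,0.0129,0.0265],[-6.85,0.55,0],0.01],[[0.0013,0.0166,0.0329],[-8.57,0.69,0],0.01],[[0.0016,0.0205,0.0391],[-10.28,0.83,0],0.01],[[0.0018,0.0232,0.0432],[-11.42,0.92,0],0.01],[[0.0018,0.0232,0.0432],[-11.42,0.92,0],0.01],[[0.0018,0.0232,0.0432],[-11.42,0.92,0],0.01],[[0.0018,0.0232,0.0432],[-11.42,0.92,0],0.01]])

```text
time_s: 8.53
position: [0.5245, -0.1018, 0.2022]
tcp_rot: [0.979, 0.887, -1.419]
contact_force: [18.4, 2.1, -9.1]
width: 0.0155
```

```bash
python3 - <<'E'
from h import *
from scipy.spatial.transform import Rotation as R
s=ctrl.observe();print(s["time_s"],s["position"],s["width"],s["contact_force"],abs(s["qd"]).max())
x=R.from_rotvec(s["tcp_rot"]).as_matrix()[:,0];print("tilt",np.degrees(np.arccos(-x[2])))
a=np.radians(-4.62);sy=np.array([-np.sin(a),np.cos(a)])
c=np.array([.598,-.025]);d=(s["position"][:2]-c)@sy-.12;z=s["position"][2]-.062
th=np.arctan2(z,-d)-np.arctan2(.0515,.2415);print("theta",th,"rise",.24*np.sin(th)+.017*(1-np.cos(th)))
a=np.hstack([snapshot("scene")[170:320,230:410],snapshot("wrist")[150:450,170:530][::2,::2]])
cv2.imwrite("pics/f.png",cv2.resize(a,None,fx=2,fy=2))
E
```

```text
8.5333 [ 0.52446934 -0.101843    0.2022308 ] 0.0155141565317184 [18.40625712  2.12166587 -9.13470029] 0.004844290857742581
tilt 21.651466993443726
theta 0.39553281068161394 rise 0.09378452612361812
```

View pics/f.png

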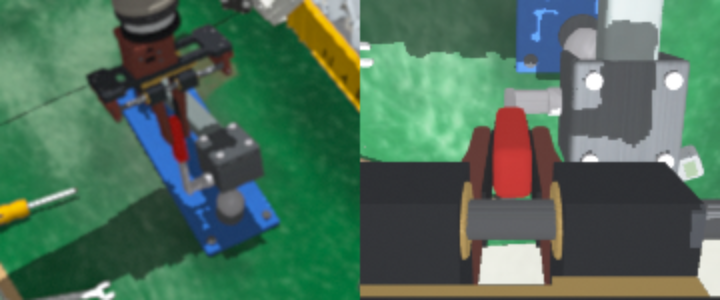

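The picture shows the coupler raised clear of the ball, the handle held in the jaws and the latch drawn out. The arm is still, so I'll hold briefly and hand in.

Call:
carry_out(plan=[[[0,0,0],[0,0,0],0.01],[[0,0,0],[0,0,0],0.01],[[0,0,0],[0,0,0],0.01],[[0,0,0],[0,0,0],0.01],[[0,0,0],[0,0,0],0.01],[[0,0,0],[0,0,0],0.01]])

```text
time_s: 9.13
position: [0.5245, -0.1019, 0.2022]
tcp_rot: [0.979, 0.887, -1.419]
contact_force: [18.1, 2.2, -9.4]
width: 0.0155
```

```bash
python3 - <<'E'
from h import *
s=ctrl.observe();print(s["position"],s["contact_force"],s["width"]);print(ctrl.finish_job())
E
```

```text
[ 0.52450528 -0.10187097  0.20219384] [18.05219665  2.19965906 -9.35635137] 0.015494894960642486
the job is handed in; nothing more can be done
None
```

The coupler check is done and handed in at 9.1 s, with the arm still holding the tongue up off the ball.

- **Lock test:** I gripped the red handle and tugged up without pulling the latch. The tongue rose about 4 mm and stopped, holding 13–14 N steadily for about 0.5 s. I then eased the pull to about 4 N.
- **Latch:** I pulled the handle sideways until it stopped moving at about 16 mm, where the force rose from 12 to 17 N.
- **Lift:** I raised the tongue along its arc to about 0.39 rad, which puts the coupler roughly 9 cm above its seat. That height is worked out from the tool's pose, not measured on the coupler itself.
- **Last checks:** The pose and grip were steady over the final 0.6 s, and the picture showed the coupler clear of the ball with the handle still in the jaws. The pull read 18 N and the downward load about 9 N, more than the 3–5 N expected for the tongue's weight. I did not look into the cause; it may be side friction from the pull.
- **Other things on the bench:** I felt no contact on the approach and the arm did not go near them, but I did not photograph them again at the end.

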